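Put away the full parts box, send the empties for refill

ROBOT

A 6-joint arm with a two-finger parallel gripper is mounted at the origin on the work surface. World frame = base frame: x ahead of the robot, y to its left, z up, the work surface at z = 0. Lengths are in m, angles in degrees, forces in N, time in s.
With the tool pointing down it reaches from about 0.4 to 0.825 m from the base axis. Payload 7 kg.
Tool frame: the origin (TCP) lies at the very end of the fingers, on their centre line; the grasp point (between the pads) lies 19 mm behind it (ctrl.grasp_offset is the distance from the TCP to the grasp point, in m); z points along the fingers, y is the line along which they close (so a half turn about z gives the same grasp; the last joint's range is limited). The gripper opens to 88 mm and grips with 3 to 60 N. Pads are 19 mm wide; open, the fingers measure 130 mm over their backs; the gripper's body (78 mm by 193 mm) begins 47 mm behind the grasp point.
Start: joints at [82.512, 20.546, 0.682, 0, -70.136, -16.507], TCP at [0.275, 0.617, 0.227] pointing down, gripper open.
Joint ranges: [-176.03, 176.03], [-82.01, 121.73], [-58.28, 71.71], [-173.87, 95.51], [-174.79, -0.11], [-173.66, 173.66]. Speed limits (degrees/s): [136.94, 136.94, 172.46, 180, 180, 180].

INTERFACE

Orientations are given as [roll, pitch, yaw] about the fixed x, y, z axes, in that order (R = Rz(yaw) Ry(pitch) Rx(roll)).
In Python, from plant import ctrl gives the robot as it stands. The module is installed in compiled form; this text tells all that it offers.
- The arm moves only by the tool jog_arm, never from a script. Its argument "plan" is a list that holds one entry, the list of rows, each a list of 7 numbers: the opening, from 0 (shut) to 1 (fully open), then the shift along the tool's x, y, z in m, then the turn, a rotation vector about the tool's x, y, z in degrees. A call has 1 to 20 rows; each row is the pose to reach, as a shift and turn from the pose commanded when the call began, along the tool's axes at that moment; what a row does not reach only later rows make up. A row lasts 1/8 s, in which the tool goes at most 62.5 mm and 10.7 degrees, less where a joint would pass 70% of its speed; a pose out of reach is approached as far as the arm can. A call with a gripper value outside its range is refused whole. The fingers move at their own pace and stop on an object; the grip force is fixed at half the most. Time passes only in rows, so rows that repeat a pose let the fingers close. It gives the time, the measured TCP pose, the force, the opening and the grip force at its end, in the units of the state.
- ctrl.get_obs(): the state, without advancing time (a new reading comes with each control period).
- ctrl.snapshot(name): name is "scene" or "top" or "wrist"; returns a dict with "image" (420x560x3 uint8, red, green, blue), "vertical_fov" (degrees; the focal length in pixels is half the picture's height over the tangent of half this angle, whatever the lens; pixels are square), "cx", "cy" (the principal point, pixels), "R" (3x3) and "t" (3): a world point X has camera coordinates R X + t; the wrist camera has in their place "T_tool_cam" (4x4, takes a point from camera to tool coordinates, whose origin is the TCP and whose axes are the flange's). Camera axes: x right, y down, z forward; pixel columns grow to the right and rows downward; lengths in m; the calibration is good to about 2 mm. The wrist camera is an equidistant fisheye: a pixel r from the principal point sees the ray r / f radians off the axis. A picture is of the moment at which its call begins: read the wrist's pose just before it. There is no depth.
- ctrl.close_job(): hands the job in; it is judged then, once.
The state is a dict: "clock": time; "joint_pos": joint angles; "qvel": joint speeds; "tau": joint torques, N m; "tool_pos": TCP position; "orientation": TCP orientation; "force": force on the tool from outside, world axes, zero at the start; "moment": the same for the moment, N m; "opening": finger opening in m; "gripper_force": force on a finger pad.
Only numpy, scipy, OpenCV 4.12 (cv2) and the standard library are available. Lean on these libraries where they do the work, as an engineer would, in place of code of your own. Each camera call takes 0.05 s, during which the arm holds its last target. There are 200 camera calls.

TASK

One of the three identical closed boxes on the bench is full of hardware and the other two are empty: lift them to feel which is which. Stand the full box in the open drawer of the little grey cabinet and push the drawer fully shut; stand both empty boxes side by side on the floor of the aluminium tray. Set every box down upright rather than dropping it, and leave the wire spool, glue bottle and chrome pickup where they are.

Things in the scene. Friction and masses are not known exactly. Their poses are not given: they have to be found in the camera images.
- box_a: closed box, 64 mm long (own x) x 44 mm wide (own y) x 48 mm tall, white plastic with a grey lid; the three look alike and stand upright, apart, on the bench mat at the start. Origin: centre of its underside, z up. Two of the three are empty and weigh 70 to 115 g, one is full and weighs 360 to 570 g, its load packed tight and central; which one is full can only be felt. Its sides are plain and may be gripped firmly (20 to 30 N)
- box_b: closed box, 64 mm long (own x) x 44 mm wide (own y) x 48 mm tall, white plastic with a grey lid; the three look alike and stand upright, apart, on the bench mat at the start. Origin: centre of its underside, z up. Two of the three are empty and weigh 70 to 115 g, one is full and weighs 360 to 570 g, its load packed tight and central; which one is full can only be felt. Its sides are plain and may be gripped firmly (20 to 30 N)
- box_c: closed box, 64 mm long (own x) x 44 mm wide (own y) x 48 mm tall, white plastic with a grey lid; the three look alike and stand upright, apart, on the bench mat at the start. Origin: centre of its underside, z up. Two of the three are empty and weigh 70 to 115 g, one is full and weighs 360 to 570 g, its load packed tight and central; which one is full can only be felt. Its sides are plain and may be gripped firmly (20 to 30 N)
- cabinet_drawer0 (a joint): how far the cabinet's drawer is pulled out, m: 0 is fully shut, about 0.14 is the limit; it starts 0.115 to 0.14 open. It slides along the cabinet's own x (out to -x, shut to +x), needs about 1 N (plus a little with speed), stays where left and meets a stop when shut
- drawer_floor (a point): centre of the drawer's inner floor, moving with the drawer; x points into the cabinet, y across the drawer, z up. The inside is 165 mm along x and 178 mm along y, with side and front walls 56 mm high above this floor (front panel to 66 mm); this floor lies 22 mm above the bench. With the drawer open by q (m), the part of the floor at x below q - 0.088 is clear of the cabinet's top; a box standing upright on it passes under the top
- cabinet_drawer0_handle (a point): middle of the drawer's steel bar handle, moving with the drawer: a level bar 11 mm thick and 110 mm long along the drawer's y, 35 mm in front of the drawer's front, 62 mm above the bench; pressing it or the front towards the drawer's +x shuts the drawer
- cabinet: low grey cabinet fixed to the bench, 210 mm deep (x) x 220 mm wide (y) x 100 mm tall, origin at the centre of its underside, one drawer on its -x side
- tray: open aluminium tray fixed to the bench, outside 290 mm (own x) x 180 mm (own y) x 40 mm tall, walls and floor 5 mm thick; origin at the centre of its underside, on the bench top
- tray_in (a point): centre of the tray's inner floor, 5 mm above the bench, axes as the tray's; the inside is 280 x 170 mm
- spool: bystander: green wire spool standing upright, 64 mm across, 46 mm tall, origin at the centre of its underside
- glue: bystander: white glue bottle, 48 mm across, 110 mm tall, origin at the centre of its underside
- pickup: bystander: chrome guitar pickup lying flat, 80 mm long (own x) x 38 mm wide x 20 mm tall, origin at the centre of its underside
There are look-alikes about, which are no part of the job. Leave any brown or purple look-alike of the box_c alone.

How it is judged:
By the outcome, as a careful person would: the job done as asked, in the order asked, and still so for the second after the job is handed in, with the robot touching nothing.
It also fails if it takes over 72 s, if anything falls off the work surface, if the arm or the gripper's body presses on something with over 40 N, if the wrist force passes 120 N, or if a joint passes its speed limit or range.

## Working session

There is one attempt and no reset: what is moved stays moved. The work goes in short steps, Python scripts to look and compute and a tool call to move; the robot and the scene stay as the last step left them, time stands still between calls to the robot, and variables do not carry over. Pictures are saved under pics/ and viewed, at most 13 in all, crops included, and the job is handed in when it is done.

Besides the shell and the picture viewer there is one more tool, called as name(argument=value, ...) on one line, values as JSON. jog_arm: Moves the arm, as the interface text tells. Its arguments: {"type":"object","properties":{"plan":{"type":"array","items":{"type":"array","items":{"type":"array","items":{"type":"number"}}}}},"required":["plan"]}

```bash
mkdir -p pics; cat > h.py <<'E'
import numpy as np, cv2
from plant import ctrl
from scipy.spatial.transform import Rotation as Ro
def snap(n,save=None):
    s=ctrl.snapshot(n)
    if save: cv2.imwrite('pics/'+save,cv2.cvtColor(s['image'],cv2.COLOR_RGB2BGR))
    return s
def ray(s,uv,z):
    f=210/np.tan(np.radians(s['vertical_fov']/2)); uv=np.atleast_2d(uv).astype(float)
    d=np.c_[(uv-[s['cx'],s['cy']])/f,np.ones(len(uv))]
    R=np.array(s['R']);c=-R.T@np.array(s['t']); w=d@R
    return c+w*((z-c[2])/w[:,2])[:,None]
def proj(s,X):
    f=210/np.tan(np.radians(s['vertical_fov']/2)); c=np.atleast_2d(X)@np.array(s['R']).T+s['t']
    return c[:,:2]/c[:,2:]*f+[s['cx'],s['cy']]
E
python3 - <<'E'
from h import *
for n in('top','scene'):
    s=snap(n,n+'0.png'); print(n,s['vertical_fov'],s['cx'],s['cy'],-np.array(s['R']).T@s['t'])
    np.savez(n+'0.npz',**s)
o=ctrl.get_obs();print(o)
E
```

```text
top 50.95719456820224 274.48555332591957 207.1933995156384 [0.50016554 0.02284289 1.03602255]
scene 52.41142334683181 287.3320241200764 204.23750669856554 [ 1.31028468 -0.05997663  0.71887105]
{'clock': 0.1, 'joint_pos': array([ 8.25100523e+01,  2.05888600e+01,  6.39796514e-01, -1.73649200e-02,
       -7.01358206e+01, -1.65067902e+01]), 'qvel': array([-0.03424089, -0.04152556,  0.11985138,  0.11860917,  0.05127728,
        0.03695843]), 'tau': array([-1.77419068e-03, -5.84165561e+01,  2.93755889e+01,  7.01548666e+00,
        1.02314207e-02, -4.79644996e-05]), 'tool_pos': array([0.27436339, 0.61625499, 0.22570616]), 'orientation': array([ 1.79913976e+02, -8.46804959e-03, -2.40026441e+01]), 'force': array([0.02193056, 0.51710845, 1.0154201 ]), 'moment': array([ 0.00814143,  0.01977764, -0.01132096]), 'gripper_force': 0.0, 'opening': 0.08759510323034914}
```

View pics/top0.png

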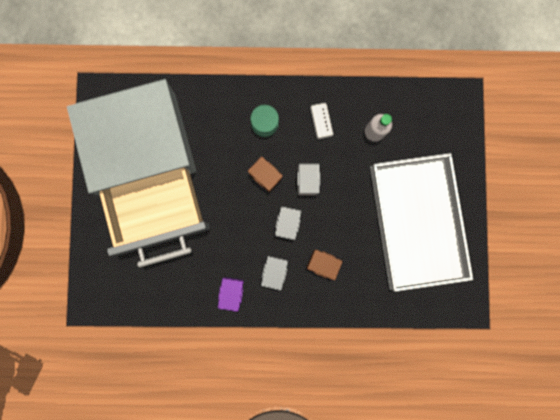

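View pics/scene0.png

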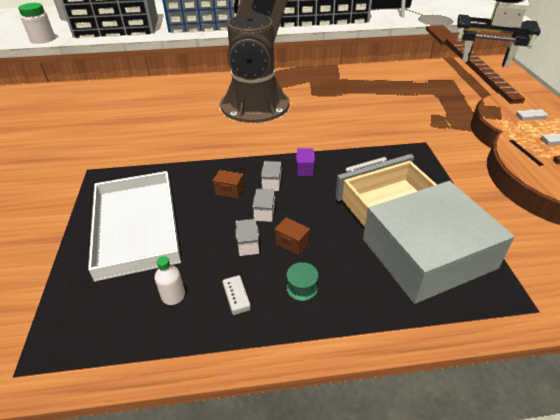

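Top view: grey boxes at (309,179), (288,223) and (275,273). The cabinet is at upper left with its drawer opening downward, and the tray is on the right. Brown and purple look-alikes sit nearby.

```bash
python3 - <<'E'
from h import *
s=dict(np.load('top0.npz')); im=s['image']
hsv=cv2.cvtColor(im,cv2.COLOR_RGB2HSV)
def rect(mask,z,name,seed=None):
    n,l,st,ce=cv2.connectedComponentsWithStats(mask.astype(np.uint8))
    for i in range(1,n):
        if st[i,4]<120: continue
        c=max(cv2.findContours((l==i).astype(np.uint8),0,1)[0],key=cv2.contourArea)[:,0]
        p=ray(s,c,z)[:,:2]; r=cv2.minAreaRect((p*1000).astype(np.float32))
        print(name,ce[i].round(),st[i,4],'c',np.round(r[0]),'size',np.round(r[1],1),'ang',round(r[2],1))
V=hsv[...,2];S=hsv[...,1]
m=(V>90)&(S<60)
mm=np.zeros_like(m);mm[150:300,250:335]=1
mm[150:200,250:290]=0
rect(m&mm,.048,'box')
print(im[175,300:325].tolist()[::2]); print(im[210:245:2,288].tolist())
mm[:]=0;mm[145:300,365:480]=1
rect((V>80)&(S<60)&mm,.04,'tray')
mm[:]=0;mm[75:200,60:195]=1
rect((V>90)&(S<45)&mm,.1,'cab')
mm[:]=0;mm[90:150,240:400]=1
rect((V>60)&mm,.03,'byst')
mm[:]=0;mm[160:310,210:350]=1
rect((S>90)&(V>60)&mm,.048,'look')
mm[:]=0;mm[160:270,90:215]=1
rect((S>60)&(V>90)&mm,.05,'drawer')
# corner-ish points: tray rim, drawer front & handle
for n,uv,z in [('front L',(110,251),.088),('front R',(204,229),.088),('hand L',(140,264),.0675),('hand R',(189,253),.0675)]: print(n,ray(s,uv,z).round(3))
E
```

```text
box [309. 178.] 692 c [642. -66.] size [70.8 52.1] ang 0.2
box [288. 223.] 681 c [542. -19.] size [52.8 68.7] ang 79.1
box [274. 273.] 698 c [430.  11.] size [52.8 68.8] ang 77.5
[[186, 187, 176], [197, 196, 188], [201, 199, 191], [197, 196, 188], [199, 197, 188], [194, 195, 186], [197, 197, 190], [195, 194, 185], [200, 197, 190], [204, 203, 194], [99, 99, 92], [45, 40, 42], [47, 44, 43]]
[[202, 201, 191], [201, 198, 189], [196, 194, 186], [197, 198, 185], [195, 196, 186], [202, 200, 191], [196, 193, 185], [196, 195, 187], [195, 195, 186], [192, 190, 180], [194, 196, 186], [192, 193, 183], [194, 193, 185], [186, 185, 177], [107, 106, 99], [21, 23, 24], [38, 37, 35], [47, 48, 45]]
tray [421. 222.] 10931 c [ 548. -322.] size [295.8 192.3] ang 8.6
cab [127. 135.] 9462 c [725. 329.] size [199.2 224. ] ang 16.5
byst [321. 120.] 660 c [782. -97.] size [85.9 43.1] ang 12.4
byst [264. 119.] 750 c [781.  37.] size [75.7 65.1] ang 0.7
byst [379. 127.] 620 c [ 768. -230.] size [52.7 77.5] ang 45.3
look [265. 174.] 677 c [652.  33.] size [69.1 54.6] ang 45.9
look [324. 264.] 724 c [ 449. -102.] size [69.8 54.4] ang 67.9
look [230. 294.] 732 c [383. 107.] size [53.5 70.9] ang 83.6
drawer [150. 206.] 5412 c [576. 289.] size [132.2 206.9] ang 16.5
front L [[0.476 0.361 0.088]]
front R [[0.525 0.162 0.088]]
hand L [[0.448 0.302 0.068]]
hand R [[0.473 0.197 0.068]]
```

```bash
python3 - <<'E'
import cv2
i=cv2.imread('pics/top0.png')[60:320,60:330]
cv2.imwrite('pics/crop1.png',cv2.resize(i[80:245,0:270],None,fx=2.9,fy=2.9,interpolation=cv2.INTER_CUBIC))
E
```

```text
(no output)
```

View pics/crop1.png

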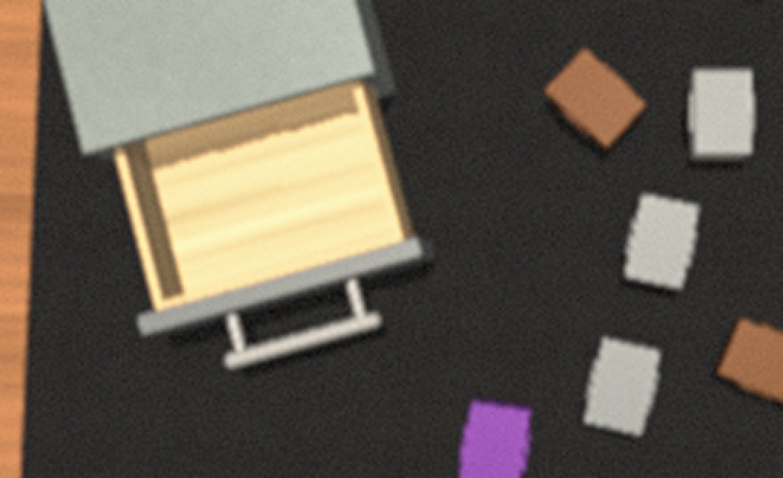

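The crop shows the cabinet front edge from (85,155) to (372,75), the drawer front from (140,325) to (420,247), and the handle from (230,360) to (377,320), all in crop pixels. I'll refine these and the lid positions.

```bash
cat >> h.py <<'E'
def go(x,y,z,yaw):
    """shift and turn rows' numbers from the present pose to a tool-down pose"""
    o=ctrl.get_obs(); R=Ro.from_euler('xyz',o['orientation'],degrees=True)
    Rt=Ro.from_euler('xyz',[180,0,yaw],degrees=True)
    print('go',(x,y,z,yaw),'shift',R.inv().apply(np.array([x,y,z])-o['tool_pos']).round(4),'turn',(R.inv()*Rt).as_rotvec(degrees=True).round(1))
E
python3 - <<'E'
from h import *
s=dict(np.load('top0.npz')); im=s['image']
V=im[...,0].astype(int)
for n,(u,v) in dict(b1=(309,179),b2=(288,223),b3=(275,273)).items():
    m=np.zeros(V.shape,np.uint8); sl=np.s_[v-26:v+27,u-20:u+20]
    m[sl]=(V[sl]>150)
    k,l,st,ce=cv2.connectedComponentsWithStats(m); i=l[v,u]
    c=max(cv2.findContours((l==i).astype(np.uint8),0,1)[0],key=cv2.contourArea)[:,0]
    r=cv2.minAreaRect((ray(s,c,.048)[:,:2]*1000).astype(np.float32)); print(n,np.round(ray(s,ce[i],.048),4),r)
C=lambda u,v:(60+u/2.9,140+v/2.9)
P={}
for n,u,v,z in [('cabL',85,155,.1),('cabR',372,75,.1),('frL',140,327,.088),('frR',423,249,.088),('hL',228,360,.062),('hR',379,320,.062)]:
    P[n]=ray(s,C(u,v),z)[0]
for a in('cab','fr','h'):
    d=P[a+'L']-P[a+'R']; print(a,((P[a+'L']+P[a+'R'])/2).round(4),np.linalg.norm(d).round(4),'yaw',np.degrees(np.arctan2(-d[0],d[1])).round(1))
# tray rim outer corners by image of bright mask, rim top
go(.542,-.019,.12,-10.9)
E
```

```text
b1 [[ 0.6425 -0.066   0.048 ]] ((643.1915893554688, -65.66411590576172), (63.87802505493164, 47.731468200683594), 0.5397597551345825)
b2 [[ 0.5413 -0.0193  0.048 ]] ((541.5111083984375, -19.277355194091797), (47.9969482421875, 64.29122924804688), 79.17017364501953)
b3 [[0.4297 0.0108 0.048 ]] ((429.5111389160156, 10.675508499145508), (47.480098724365234, 64.17632293701172), 76.49834442138672)
cab [0.6286 0.3008 0.1   ] 0.2172 yaw 16.4
fr [0.5021 0.2614 0.088 ] 0.2146 yaw 16.0
h [0.463  0.2506 0.062 ] 0.1171 yaw 15.3
go (0.542, -0.019, 0.12, -10.9) shift [0.5029 0.4713 0.1065] turn [  0.1   0.  -13.1]
```

jog_arm(plan=[[[0.75,0.503,0.471,0.06,0,0,-13.1],[0.75,0.503,0.471,0.06,0,0,-13.1],[0.75,0.503,0.471,0.06,0,0,-13.1],[0.75,0.503,0.471,0.06,0,0,-13.1],[0.75,0.503,0.471,0.06,0,0,-13.1],[0.75,0.503,0.471,0.06,0,0,-13.1],[0.75,0.503,0.471,0.06,0,0,-13.1],[0.75,0.503,0.471,0.06,0,0,-13.1],[0.75,0.503,0.471,0.06,0,0,-13.1],[0.75,0.503,0.471,0.06,0,0,-13.1],[0.75,0.503,0.471,0.06,0,0,-13.1],[0.75,0.503,0.471,0.06,0,0,-13.1],[0.75,0.503,0.471,0.06,0,0,-13.1],[0.75,0.503,0.471,0.1065,0,0,-13.1],[0.75,0.503,0.471,0.1065,0,0,-13.1],[0.75,0.503,0.471,0.1065,0,0,-13.1]]])

```text
clock: 2.1
tool_pos: [0.5431, -0.0172, 0.1214]
orientation: [180.0, -0.1, -10.8]
force: [0.4, -0.5, 0.9]
opening: 0.066
gripper_force: 0.0
```

```bash
python3 - <<'E'
from h import *
o=ctrl.get_obs();print(o['clock'],o['tool_pos'],o['orientation'],o['force'],o['opening'],o['joint_pos'])
go(.542,-.019,.013,-10.9)
s=snap('wrist','w1.png');print(s['T_tool_cam'],s['vertical_fov'],s['cx'],s['cy'])
E
```

```text
2.1 [ 0.54305321 -0.01718612  0.12139498] [ 1.79995069e+02 -5.85042927e-02 -1.07722904e+01] [ 0.37830103 -0.54481469  0.90006479] 0.06598049110007795 [ 1.88836855e+01  1.36106205e+01 -2.41952187e+01  4.20892207e-02
 -5.21457673e+01  6.03182074e+01]
go (0.542, -0.019, 0.013, -10.9) shift [-0.0008  0.002   0.1084] turn [ 0.  -0.1  0.1]
[[ 1.75203715e-03 -9.57532113e-01 -2.88321318e-01  7.87868299e-02]
 [ 9.99998223e-01  1.87814849e-03 -1.60770135e-04 -6.01083595e-04]
 [ 6.95452815e-04 -2.88320524e-01  9.57533703e-01 -1.57806006e-01]
 [ 0.00000000e+00  0.00000000e+00  0.00000000e+00  1.00000000e+00]] 65.70646984690485 274.68382346076424 209.80558892771938
```

View pics/w1.png

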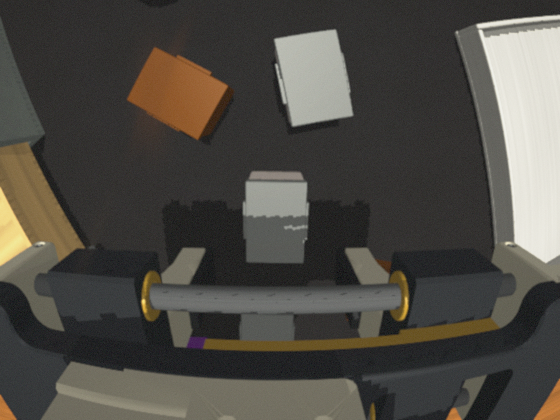

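The wrist view shows the lid at (276,220), centred between the fingers at about 205 and 345. Descending to grip.

jog_arm(plan=[[[0.75,-0.001,0.001,0.05,0,0,0],[0.75,-0.001,0.001,0.09,0,0,0],[0.75,-0.001,0.001,0.108,0,0,0],[0.75,-0.001,0.001,0.108,0,0,0],[0.75,-0.001,0.001,0.108,0,0,0],[0.3,-0.001,0.001,0.108,0,0,0],[0.3,-0.001,0.001,0.108,0,0,0],[0.3,-0.001,0.001,0.108,0,0,0],[0.3,-0.001,0.001,0.108,0,0,0],[0.3,-0.001,0.001,0.09,0,0,0],[0.3,-0.001,0.001,0.05,0,0,0],[0.3,-0.001,0.001,0,0,0,0],[0.3,-0.001,0.001,0,0,0,0],[0.3,-0.001,0.001,0,0,0,0],[0.3,-0.001,0.001,0,0,0,0]]])

```text
clock: 4.03
tool_pos: [0.5404, -0.0192, 0.1187]
orientation: [179.9, 0.1, -10.9]
force: [0.5, 0.6, -2.1]
opening: 0.0439
gripper_force: 30.0
```

```bash
python3 - <<'E'
from h import *
o=ctrl.get_obs();print(o['clock'],o['tool_pos'],o['orientation'],o['force'],o['opening'],o['gripper_force'])
c,sn=np.cos(np.radians(16)),np.sin(np.radians(16))
go(.502+.075*c,.2614+.075*sn,.15,16)
go(.542+.045*np.cos(.15),-.322+.045*np.sin(.15),.15,-81.4)
E
```

```text
4.025 [ 0.54035313 -0.01922901  0.11872631] [ 1.79945389e+02  1.31423846e-01 -1.09123920e+01] [ 0.46959093  0.6296217  -2.12124315] 0.043912027156812715 29.976260662078857
go (np.float64(0.574094627195374), np.float64(0.28207280168627497), 0.15, 16) shift [-0.024  -0.3022 -0.0315] turn [  0.    0.1 -26.9]
go (np.float64(0.586494698507122), np.float64(-0.31527528403868804), 0.15, -81.4) shift [ 0.1013  0.282  -0.0312] turn [ 0.1  0.1 70.5]
```

jog_arm(plan=[[[0.3,0,0,-0.03,0,0,0],[0.3,0,0,-0.03,0,0,0],[0.3,0,0,-0.03,0,0,0]]])

```text
clock: 4.4
tool_pos: [0.5406, -0.0191, 0.1489]
orientation: [180.0, 0.1, -10.9]
force: [-0.2, -0.8, -0.6]
opening: 0.0442
gripper_force: 30.0
```

```bash
python3 - <<'E'
from h import *
f=[]
for i in range(12):
    ctrl.snapshot('top'); o=ctrl.get_obs(); f.append(o['force'][2])
print(np.round(f,2),np.mean(f),o['clock'],o['tool_pos'])
E
```

```text
[-1.36 -1.62 -2.05 -1.27 -1.45 -1.88 -0.64 -1.75 -0.82 -1.5  -0.85  0.22] -1.2484418468531981 5.0 [ 0.54129605 -0.01899315  0.15004515]
```

jog_arm(plan=[[[0.3,0,0,0.06,0,0,0],[0.3,0,0,0.11,0,0,0],[0.3,0,0,0.133,0,0,0],[0.3,0,0,0.136,0,0,0],[0.3,0,0,0.136,0,0,0],[0.75,0,0,0.136,0,0,0],[0.75,0,0,0.136,0,0,0],[0.75,0,0,0.1,0,0,0],[0.75,0,0,0.04,0,0,0],[0.75,0,0,0,0,0,0],[0.75,0,0,0,0,0,0],[0.75,0,0,0,0,0,0],[0.75,0,0,0,0,0,0]]])

```text
clock: 6.62
tool_pos: [0.5406, -0.0192, 0.149]
orientation: [180.0, 0.1, -10.9]
force: [-0.7, 0.1, 0.1]
opening: 0.0655
gripper_force: 0.0
```

```bash
python3 - <<'E'
from h import *
f=[]
for i in range(10):
    ctrl.snapshot('top'); o=ctrl.get_obs(); f.append(o['force'][2])
print(np.round(f,2),np.mean(f),o['clock'],o['tool_pos'])
go(.4296,.0108,.15,-13.2)
go(.643,-.066,.15,0)
E
```

```text
[ 0.57 -0.15  0.51 -0.14 -0.4  -0.71 -0.1   0.47 -0.06 -0.64] -0.06391597379095067 7.125 [ 0.54135073 -0.01898913  0.14996184]
go (0.4296, 0.0108, 0.15, -13.2) shift [-0.1154 -0.0081 -0.    ] turn [0.  0.  2.3]
go (0.643, -0.066, 0.15, 0) shift [ 0.1087  0.027  -0.    ] turn [  0.    0.  -10.9]
```

With the gripper free the mean is about 0 N, so box 2 weighs about 1.2 N and is empty. Next is box 3.

jog_arm(plan=[[[0.75,-0.115,-0.008,0,0,0,2.3],[0.75,-0.115,-0.008,0,0,0,2.3],[0.75,-0.115,-0.008,0,0,0,2.3],[0.75,-0.115,-0.008,0.06,0,0,2.3],[0.75,-0.115,-0.008,0.11,0,0,2.3],[0.75,-0.115,-0.008,0.136,0,0,2.3],[0.75,-0.115,-0.008,0.136,0,0,2.3],[0.75,-0.115,-0.008,0.136,0,0,2.3],[0.3,-0.115,-0.008,0.136,0,0,2.3],[0.3,-0.115,-0.008,0.136,0,0,2.3],[0.3,-0.115,-0.008,0.136,0,0,2.3],[0.3,-0.115,-0.008,0.136,0,0,2.3],[0.3,-0.115,-0.008,0.11,0,0,2.3],[0.3,-0.115,-0.008,0.05,0,0,2.3],[0.3,-0.115,-0.008,0,0,0,2.3],[0.3,-0.115,-0.008,0,0,0,2.3],[0.3,-0.115,-0.008,0,0,0,2.3]]])

```text
clock: 9.25
tool_pos: [0.4293, 0.0105, 0.1498]
orientation: [-180.0, 0.0, -13.2]
force: [-0.5, -0.4, -0.5]
opening: 0.0438
gripper_force: 30.0
```

```bash
python3 - <<'E'
from h import *
f=[]
for i in range(8):
    ctrl.snapshot('top'); o=ctrl.get_obs(); f.append(o['force'][2])
print(np.round(f,2),np.mean(f),o['clock'],o['tool_pos'],o['opening'])
go(.574,.282,.15,16)
E
```

```text
[-1.32 -0.55 -0.32 -1.25 -1.24 -0.45 -0.52 -1.29] -0.867050408475903 9.65 [0.4296916  0.01046828 0.14949839] 0.04384265663876727
go (0.574, 0.282, 0.15, 16) shift [ 0.0785 -0.2973 -0.0008] turn [  0.    0.1 -29.2]
```

Box 3 weighs about 0.9 N and is also empty, so box 1 is the full one. I'll put box 3 back and go over box 1.

jog_arm(plan=[[[0.3,0,0,0.06,0,0,0],[0.3,0,0,0.11,0,0,0],[0.3,0,0,0.133,0,0,0],[0.3,0,0,0.136,0,0,0],[0.3,0,0,0.136,0,0,0],[0.75,0,0,0.136,0,0,0],[0.75,0,0,0.136,0,0,0],[0.75,0,0,0.1,0,0,0],[0.75,0,0,0.04,0,0,0],[0.75,0,0,0,0,0,0],[0.68,0.225,0.026,0,0,0,-13.2],[0.68,0.225,0.026,0,0,0,-13.2],[0.68,0.225,0.026,0,0,0,-13.2],[0.68,0.225,0.026,0,0,0,-13.2],[0.68,0.225,0.026,0.03,0,0,-13.2],[0.68,0.225,0.026,0.03,0,0,-13.2],[0.68,0.225,0.026,0.03,0,0,-13.2]]])

```text
clock: 11.78
tool_pos: [0.6431, -0.066, 0.121]
orientation: [180.0, -0.0, 0.0]
force: [0.3, 0.1, -0.2]
opening: 0.0596
gripper_force: 0.0
```

```bash
python3 - <<'E'
from h import *
o=ctrl.get_obs();print(o['tool_pos'],o['opening'])
go(.643,-.066,.013,0)
s=snap('wrist','w2.png')
E
```

```text
[ 0.64309807 -0.0659999   0.12102294] 0.05957779302980406
go (0.643, -0.066, 0.013, 0) shift [-0.0002 -0.      0.108 ] turn [ 0. -0.  0.]
```

View pics/w2.png

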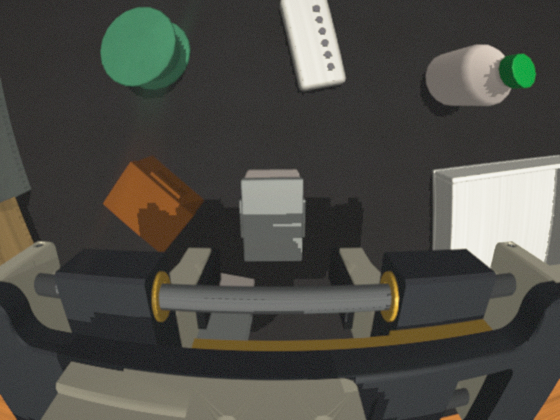

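Box 1's lid is at (272,220), centred between the fingers, and the brown box's corner at (203,200) is just clear. Gripping and lifting.

jog_arm(plan=[[[0.68,0,-0.001,0.05,0,0,0],[0.68,0,-0.001,0.09,0,0,0],[0.68,0,-0.001,0.107,0,0,0],[0.68,0,-0.001,0.107,0,0,0],[0.68,0,-0.001,0.107,0,0,0],[0.3,0,-0.001,0.107,0,0,0],[0.3,0,-0.001,0.107,0,0,0],[0.3,0,-0.001,0.107,0,0,0],[0.3,0,-0.001,0.107,0,0,0],[0.3,0,-0.001,0.09,0,0,0],[0.3,0,-0.001,0.05,0,0,0],[0.3,0,-0.001,0,0,0,0],[0.3,0,-0.001,-0.04,0,0,0],[0.3,0,-0.001,-0.04,0,0,0],[0.3,0,-0.001,-0.04,0,0,0]]])

```text
clock: 13.7
tool_pos: [0.6421, -0.0651, 0.1596]
orientation: [-180.0, 0.1, -0.0]
force: [-1.5, 0.1, -3.5]
opening: 0.0439
gripper_force: 30.0
```

```bash
python3 - <<'E'
from h import *
f=[]
for i in range(5):
    ctrl.snapshot('top'); o=ctrl.get_obs(); f.append(o['force'][2])
print(np.round(f,2),np.mean(f),o['clock'],o['tool_pos'],o['opening'])
go(.574,.282,.16,16)
E
```

```text
[-4.28 -3.34 -2.94 -3.69 -3.49] -3.5466484009151076 13.95 [ 0.64238711 -0.0651808   0.15875717] 0.04373716077501237
go (0.574, 0.282, 0.16, 16) shift [-0.0684 -0.3472 -0.0012] turn [  0.    0.1 -16. ]
```

Box 1 weighs 3.5 N, so it is the full one. Carrying it over the drawer.

jog_arm(plan=[[[0.3,-0.068,-0.347,0,0,0,-16],[0.3,-0.068,-0.347,0,0,0,-16],[0.3,-0.068,-0.347,0,0,0,-16],[0.3,-0.068,-0.347,0,0,0,-16],[0.3,-0.068,-0.347,0,0,0,-16],[0.3,-0.068,-0.347,0,0,0,-16],[0.3,-0.068,-0.347,0,0,0,-16],[0.3,-0.068,-0.347,0,0,0,-16],[0.3,-0.068,-0.347,0,0,0,-16]]])

```text
clock: 15.08
tool_pos: [0.5751, 0.2809, 0.1598]
orientation: [180.0, 0.0, 15.9]
force: [-0.3, -0.5, -4.2]
opening: 0.0437
gripper_force: 30.0
```

```bash
python3 - <<'E'
from h import *
s=snap('wrist','w3.png'); o=ctrl.get_obs();print(o['tool_pos'],o['orientation'],o['opening'])
go(.574,.282,.036,16)
E
```

```text
[0.5751987  0.28080645 0.15989062] [1.79985980e+02 2.51875764e-02 1.59280046e+01] 0.04376172588332961
go (0.574, 0.282, 0.036, 16) shift [-0.0008 -0.0015  0.1239] turn [ 0.   0.  -0.1]
```

View pics/w3.png

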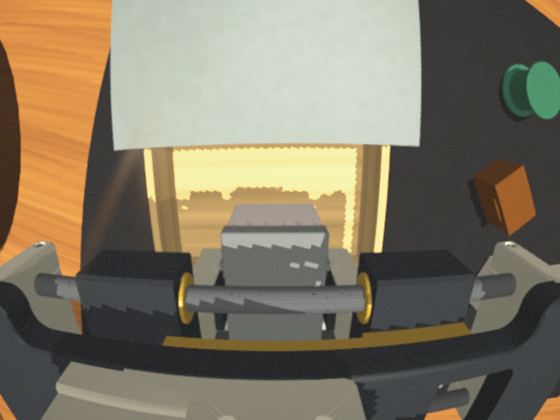

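The drawer is square to the tool, with its inner walls at about 170 and 365 px and the box at 275, so it fits. Lowering.

jog_arm(plan=[[[0.3,0,-0.002,0.05,0,0,0],[0.3,0,-0.002,0.09,0,0,0],[0.3,0,-0.002,0.11,0,0,0],[0.3,0,-0.002,0.119,0,0,0],[0.3,0,-0.002,0.122,0,0,0],[0.3,0,-0.002,0.124,0,0,0],[0.3,0,-0.002,0.124,0,0,0]]])

```text
clock: 16.0
tool_pos: [0.5749, 0.2841, 0.0369]
orientation: [-180.0, -0.1, 16.0]
force: [-0.0, 0.0, -2.9]
opening: 0.044
gripper_force: 30.0
```

jog_arm(plan=[[[0.3,0,0,0.001,0,0,0],[0.3,0,0,0.002,0,0,0],[0.3,0,0,0.002,0,0,0]]])

```text
clock: 16.38
tool_pos: [0.5759, 0.2845, 0.0361]
orientation: [-180.0, -0.2, 16.1]
force: [-0.2, -1.6, 6.1]
opening: 0.0438
gripper_force: 30.0
```

Contact at 6 N. Release, rise, move in front of the handle and lower with the fingers closed.

jog_arm(plan=[[[0.75,0,0,0.001,0,0,0],[0.75,0,0,0.001,0,0,0],[0.75,0,0,0,0,0,0],[0.75,0,0,-0.04,0,0,0],[0.75,0,0,-0.09,0,0,0],[0.75,0,0,-0.125,0,0,0],[0,-0.06,0,-0.125,0,0,0],[0,-0.12,0,-0.125,0,0,0],[0,-0.162,0,-0.125,0,0,0],[0,-0.162,0,-0.125,0,0,0],[0,-0.162,0,-0.07,0,0,0],[0,-0.162,0,-0.02,0,0,0],[0,-0.162,0,-0.01,0,0,0],[0,-0.162,0,-0.01,0,0,0]]])

```text
clock: 18.12
tool_pos: [0.4194, 0.2395, 0.0443]
orientation: [179.9, 0.0, 16.0]
force: [0.1, 0.3, 0.3]
opening: 0.0002
gripper_force: 0.0
```

```bash
python3 - <<'E'
from h import *
s=snap('scene'); o=ctrl.get_obs();print(o['tool_pos'],o['orientation'],o['opening'],o['clock'])
i=s['image'][120:320,290:520,::-1];cv2.imwrite('pics/s2.png',cv2.resize(i,None,fx=3,fy=3,interpolation=2))
E
```

```text
[0.41977336 0.24003222 0.04515348] [-1.79984288e+02 -6.62770637e-02  1.60287945e+01] 0.0003605854604131798 18.175
```

View pics/s2.png

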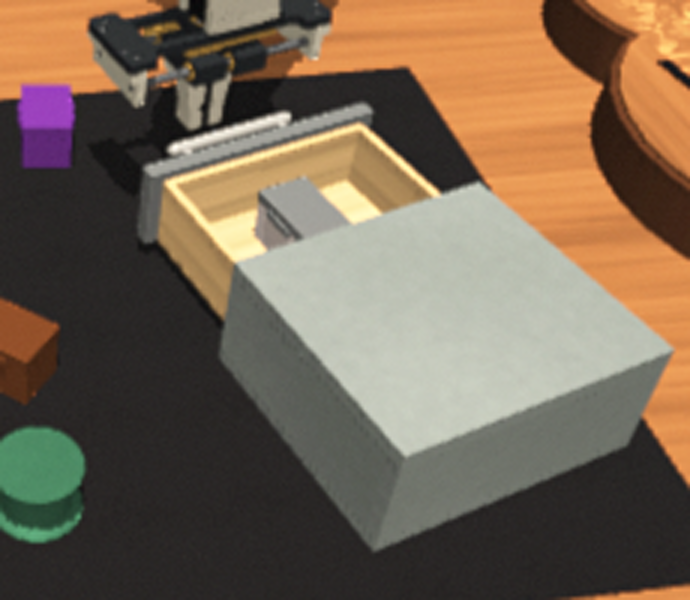

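The box stands upright in the drawer and the fingers are in front of the handle. Pushing smoothly.

jog_arm(plan=[[[0,0.012,0,0,0,0,0],[0,0.024,0,0,0,0,0],[0,0.034,0,0,0,0,0],[0,0.044,0,0,0,0,0],[0,0.055,0,0,0,0,0],[0,0.067,0,0,0,0,0],[0,0.079,0,0,0,0,0],[0,0.091,0,0,0,0,0],[0,0.103,0,0,0,0,0],[0,0.114,0,0,0,0,0],[0,0.124,0,0,0,0,0],[0,0.133,0,0,0,0,0],[0,0.141,0,0,0,0,0],[0,0.148,0,0,0,0,0],[0,0.153,0,0,0,0,0]]])

```text
clock: 20.05
tool_pos: [0.5662, 0.2814, 0.044]
orientation: [180.0, 0.0, 16.0]
force: [-1.5, 1.2, 0.2]
opening: 0.0006
gripper_force: 0.6
```

jog_arm(plan=[[[0,0.004,0,0,0,0,0],[0,0.008,0,0,0,0,0],[0,0.008,0,0,0,0,0]]])

```text
clock: 20.42
tool_pos: [0.5676, 0.2815, 0.0437]
orientation: [179.9, 0.6, 16.0]
force: [-25.3, 0.3, 17.1]
opening: 0.0003
gripper_force: 12.2
```

A 25 N stop. Back off, rise and check.

jog_arm(plan=[[[0,-0.02,0,0,0,0,0],[0,-0.05,0,0,0,0,0],[0,-0.05,0,-0.05,0,0,0],[0.75,-0.05,0,-0.11,0,0,0],[0.75,-0.05,0.1,-0.11,0,0,8],[0.75,-0.05,0.1,-0.11,0,0,8],[0.75,-0.05,0.1,-0.11,0,0,8]]])

```text
clock: 21.3
tool_pos: [0.5536, 0.1715, 0.1547]
orientation: [-180.0, -0.1, 7.8]
force: [-1.0, 1.2, -0.7]
opening: 0.0345
gripper_force: 0.0
```

```bash
python3 - <<'E'
from h import *
s=snap('top'); o=ctrl.get_obs();print(o['tool_pos'],o['clock'])
a=np.load('top0.npz')
i=np.hstack([s['image'][60:320,60:330,::-1],s['image'][140:300,365:480,::-1].repeat(1,0).copy() if 0 else a['image'][60:320,60:330,::-1]])
cv2.imwrite('pics/t2.png',cv2.resize(s['image'][60:320,50:350,::-1],None,fx=2.3,fy=2.3,interpolation=2))
im=s['image'];V=im[...,0].astype(int)
for n,(u,v) in dict(b2=(288,223),b3=(275,273)).items():
    m=np.zeros(V.shape,np.uint8); sl=np.s_[v-26:v+27,u-20:u+20]
    m[sl]=(V[sl]>150)&(im[sl].max(2).astype(int)-im[sl].min(2)<40)
    k,l,st,ce=cv2.connectedComponentsWithStats(m); j=l[v,u]
    c=max(cv2.findContours((l==j).astype(np.uint8),0,1)[0],key=cv2.contourArea)[:,0]
    r=cv2.minAreaRect((ray(s,c,.048)[:,:2]*1000).astype(np.float32)); print(n,r)
go(.5415,-.0192,.15,-10.9)
# tray: inner/outer rim edges along its two mid-lines
b=np.array([.548,-.322])
for t in np.radians([8.6]):
  ax=np.array([np.cos(t),np.sin(t)]);ay=np.array([-ax[1],ax[0]])
  for nm,d,L in(('x',ax,.17),('y',ay,.12)):
    k=np.arange(-L,L,.003); uv=proj(s,np.c_[b+k[:,None]*d,np.full(len(k),.04)])
    g=cv2.cvtColor(im,cv2.COLOR_RGB2GRAY); v=[int(g[int(round(q[1])),int(round(q[0]))]) for q in uv]
    e=[(int(k_*1000),x) for k_,x in zip(k,v)]; print(nm,e[:22],e[-22:])
E
```

```text
[0.55353776 0.17261801 0.15452383] 21.35
b2 ((541.9143676757812, -20.703155517578125), (48.89375686645508, 65.61915588378906), 79.16986846923828)
b3 ((428.87884521484375, 9.155927658081055), (49.6042366027832, 65.78461456298828), 76.49871063232422)
go (0.5415, -0.0192, 0.15, -10.9) shift [-0.0383  0.1884  0.0044] turn [-0.  -0.1 18.8]
x [(-170, 52), (-167, 58), (-164, 51), (-161, 58), (-158, 55), (-155, 54), (-152, 50), (-149, 65), (-146, 253), (-143, 255), (-139, 242), (-136, 247), (-133, 255), (-130, 255), (-127, 255), (-124, 255), (-121, 255), (-118, 255), (-115, 255), (-112, 255), (-109, 255), (-106, 255)] [(106, 255), (109, 255), (112, 255), (115, 255), (118, 255), (121, 255), (124, 255), (127, 255), (130, 253), (133, 210), (136, 171), (139, 234), (142, 254), (145, 240), (148, 65), (151, 48), (154, 51), (157, 55), (160, 52), (163, 56), (166, 53), (169, 54)]
y [(-120, 57), (-117, 51), (-113, 58), (-110, 52), (-107, 54), (-104, 58), (-101, 51), (-98, 52), (-95, 144), (-92, 246), (-89, 255), (-86, 134), (-83, 121), (-80, 120), (-77, 120), (-74, 179), (-71, 249), (-68, 255), (-65, 255), (-62, 255), (-59, 255), (-56, 255)] [(54, 255), (57, 255), (60, 255), (63, 255), (66, 255), (69, 255), (72, 255), (75, 255), (78, 255), (81, 255), (84, 255), (87, 188), (90, 128), (93, 124), (96, 84), (99, 50), (102, 44), (105, 54), (108, 55), (111, 59), (114, 63), (117, 60)]
```

View pics/t2.png

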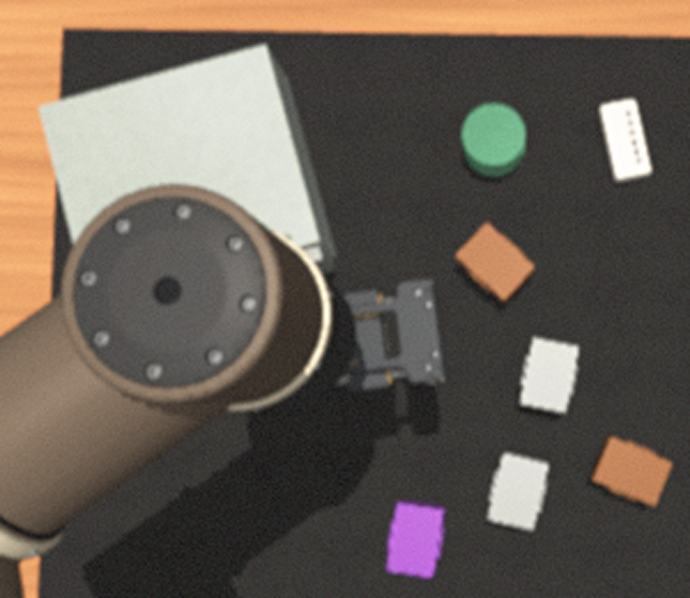

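The drawer is hidden by the arm here, so I'll check it from the scene camera. The empty boxes are at (549,375) and (518,490) in this crop, unmoved. Picking box 2.

jog_arm(plan=[[[0.75,-0.038,0.188,0.004,0,0,18.8],[0.75,-0.038,0.188,0.004,0,0,18.8],[0.75,-0.038,0.188,0.004,0,0,18.8],[0.75,-0.038,0.188,0.004,0,0,18.8],[0.75,-0.038,0.188,0.06,0,0,18.8],[0.75,-0.038,0.188,0.115,0,0,18.8],[0.75,-0.038,0.188,0.14,0,0,18.8],[0.75,-0.038,0.188,0.14,0,0,18.8],[0.75,-0.038,0.188,0.14,0,0,18.8],[0.3,-0.038,0.188,0.14,0,0,18.8],[0.3,-0.038,0.188,0.14,0,0,18.8],[0.3,-0.038,0.188,0.14,0,0,18.8],[0.3,-0.038,0.188,0.14,0,0,18.8],[0.3,-0.038,0.188,0.11,0,0,18.8],[0.3,-0.038,0.188,0.05,0,0,18.8],[0.3,-0.038,0.188,0,0,0,18.8],[0.3,-0.038,0.188,0,0,0,18.8]]])

```text
clock: 23.48
tool_pos: [0.5441, -0.0173, 0.1585]
orientation: [-179.8, -0.4, -10.8]
force: [-1.0, 0.9, -2.4]
opening: 0.0437
gripper_force: 30.0
```

```bash
python3 - <<'E'
from h import *
s=snap('scene'); o=ctrl.get_obs();print(o['tool_pos'],o['orientation'],o['clock'],o['opening'],o['joint_pos'])
i=s['image'][120:320,290:520,::-1];cv2.imwrite('pics/s3.png',cv2.resize(i,None,fx=3,fy=3,interpolation=2))
go(.593,-.318,.15,-81.4)
E
```

```text
[ 0.54238109 -0.01752465  0.15590876] [-179.87220098   -0.20274873  -10.81220245] 23.525 0.04398479092882338 [ 1.88393255e+01  1.13770775e+01 -2.19331427e+01 -1.29103284e-02
 -5.64503566e+01  6.03558107e+01]
go (0.593, -0.318, 0.15, -81.4) shift [0.1061 0.2857 0.0056] turn [-0.2 -0.1 70.6]
```

View pics/s3.png

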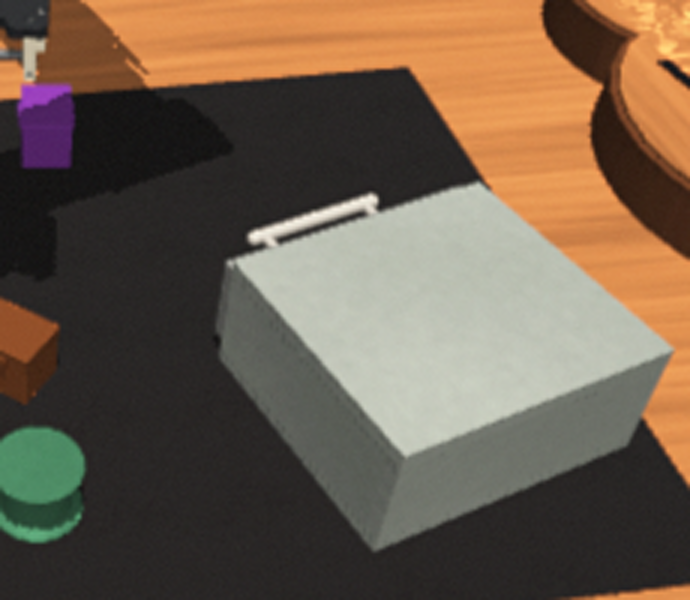

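The drawer is shut: the handle at (315,220) sits close to the cabinet with no gap. Carrying box 2 to the tray.

jog_arm(plan=[[[0.3,0.106,0.286,0,0,0,70.6],[0.3,0.106,0.286,0,0,0,70.6],[0.3,0.106,0.286,0,0,0,70.6],[0.3,0.106,0.286,0,0,0,70.6],[0.3,0.106,0.286,0,0,0,70.6],[0.3,0.106,0.286,0,0,0,70.6],[0.3,0.106,0.286,0,0,0,70.6],[0.3,0.106,0.286,0,0,0,70.6],[0.3,0.106,0.286,0,0,0,70.6],[0.3,0.106,0.286,0,0,0,70.6],[0.3,0.106,0.286,0.05,0,0,70.6],[0.3,0.106,0.286,0.09,0,0,70.6],[0.3,0.106,0.286,0.12,0,0,70.6],[0.3,0.106,0.286,0.128,0,0,70.6],[0.3,0.106,0.286,0.13,0,0,70.6],[0.3,0.106,0.286,0.13,0,0,70.6]]])

```text
clock: 25.52
tool_pos: [0.5931, -0.3188, 0.0255]
orientation: [-179.9, -0.1, -81.4]
force: [0.1, 0.2, -1.7]
opening: 0.0439
gripper_force: 30.0
```

jog_arm(plan=[[[0.3,0,0,0.003,0,0,0],[0.3,0,0,0.005,0,0,0],[0.3,0,0,0.006,0,0,0],[0.3,0,0,0.006,0,0,0]]])

```text
clock: 26.02
tool_pos: [0.5926, -0.3187, 0.0199]
orientation: [-179.9, -0.0, -81.4]
force: [-2.4, 2.3, 9.9]
opening: 0.044
gripper_force: 30.0
```

jog_arm(plan=[[[0.7,0,0,0,0,0,0],[0.7,0,0,-0.001,0,0,0],[0.7,0,0,-0.04,0,0,0],[0.7,0,0,-0.09,0,0,0],[0.7,0,0,-0.13,0,0,0],[0.75,-0.35,0.113,-0.13,0,0,-68.2],[0.75,-0.35,0.113,-0.13,0,0,-68.2],[0.75,-0.35,0.113,-0.13,0,0,-68.2],[0.75,-0.35,0.113,-0.13,0,0,-68.2],[0.75,-0.35,0.113,-0.13,0,0,-68.2],[0.75,-0.35,0.113,-0.13,0,0,-68.2],[0.75,-0.35,0.113,-0.13,0,0,-68.2],[0.75,-0.35,0.113,-0.13,0,0,-68.2],[0.75,-0.35,0.113,-0.13,0,0,-68.2],[0.75,-0.35,0.113,-0.13,0,0,-68.2]]])

```text
clock: 27.9
tool_pos: [0.4281, 0.0099, 0.1479]
orientation: [180.0, 0.0, -13.3]
force: [-0.7, -0.4, -0.3]
opening: 0.0661
gripper_force: 0.0
```

```bash
python3 - <<'E'
from h import *
s=snap('top','t3.png'); o=ctrl.get_obs();print(o['tool_pos'],o['orientation'],o['clock'],o['opening'])
go(.4296,.0105,.014,-13.2)
E
```

```text
[0.42812316 0.00987566 0.14786767] [ 1.79981109e+02  2.25323228e-02 -1.33291419e+01] 27.95 0.06558372224410977
go (0.4296, 0.0105, 0.014, -13.2) shift [ 0.0013 -0.001   0.1339] turn [ 0.   0.  -0.1]
```

View pics/t3.png

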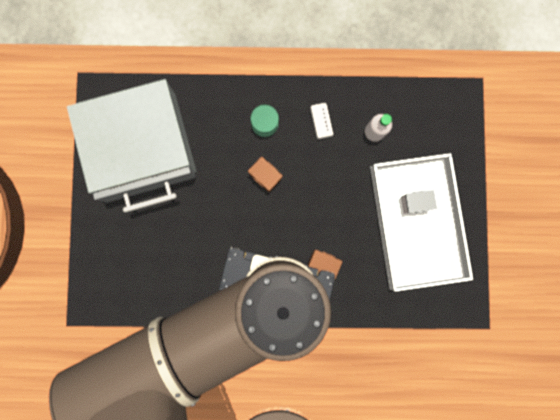

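The drawer is shut against the cabinet front, and box 2 stands in the tray at (420,203). Now box 3.

jog_arm(plan=[[[0.75,0.001,-0.001,0.05,0,0,0],[0.75,0.001,-0.001,0.105,0,0,0],[0.75,0.001,-0.001,0.133,0,0,0],[0.75,0.001,-0.001,0.133,0,0,0],[0.75,0.001,-0.001,0.133,0,0,0],[0.3,0.001,-0.001,0.133,0,0,0],[0.3,0.001,-0.001,0.133,0,0,0],[0.3,0.001,-0.001,0.133,0,0,0],[0.3,0.001,-0.001,0.133,0,0,0],[0.3,0.001,-0.001,0.1,0,0,0],[0.3,0.001,-0.001,0.05,0,0,0],[0.3,0.001,-0.001,0,0,0,0],[0.3,0.001,-0.001,0,0,0,0]]])

```text
clock: 29.58
tool_pos: [0.4315, 0.0123, 0.152]
orientation: [-179.7, -0.4, -13.2]
force: [0.0, 0.2, -0.8]
opening: 0.0439
gripper_force: 30.0
```

```bash
python3 - <<'E'
from h import *
go(.504,-.332,.15,-81.4); print(ctrl.get_obs()['opening'])
E
```

```text
go (0.504, -0.332, 0.15, -81.4) shift [0.1489 0.3187 0.0014] turn [-0.5 -0.2 68.2]
0.043906781438895565
```

jog_arm(plan=[[[0.3,0.149,0.319,0,0,0,68.2],[0.3,0.149,0.319,0,0,0,68.2],[0.3,0.149,0.319,0,0,0,68.2],[0.3,0.149,0.319,0,0,0,68.2],[0.3,0.149,0.319,0,0,0,68.2],[0.3,0.149,0.319,0,0,0,68.2],[0.3,0.149,0.319,0,0,0,68.2],[0.3,0.149,0.319,0,0,0,68.2],[0.3,0.149,0.319,0,0,0,68.2],[0.3,0.149,0.319,0,0,0,68.2],[0.3,0.149,0.319,0.05,0,0,68.2],[0.3,0.149,0.319,0.09,0,0,68.2],[0.3,0.149,0.319,0.115,0,0,68.2],[0.3,0.149,0.319,0.123,0,0,68.2],[0.3,0.149,0.319,0.125,0,0,68.2],[0.3,0.149,0.319,0.125,0,0,68.2]]])

```text
clock: 31.58
tool_pos: [0.5023, -0.3335, 0.0242]
orientation: [-179.9, -0.1, -81.4]
force: [0.3, 0.4, -0.3]
opening: 0.0439
gripper_force: 30.0
```

jog_arm(plan=[[[0.3,0,0,0.002,0,0,0],[0.3,0,0,0.004,0,0,0],[0.3,0,0,0.005,0,0,0],[0.3,0,0,0.005,0,0,0]]])

```text
clock: 32.08
tool_pos: [0.502, -0.3335, 0.0208]
orientation: [-179.9, -0.1, -81.4]
force: [-5.3, 6.4, 19.6]
opening: 0.0442
gripper_force: 30.0
```

jog_arm(plan=[[[0.3,0,0,-0.002,0,0,0],[0.7,0,0,-0.002,0,0,0],[0.7,0,0,-0.002,0,0,0],[0.7,0,0,-0.04,0,0,0],[0.7,0,0,-0.09,0,0,0],[0.7,0,0,-0.15,0,0,0],[0.7,-0.3,0,-0.15,0,0,0],[0.7,-0.3,0,-0.15,0,0,0],[0.7,-0.3,0,-0.15,0,0,0],[0.7,-0.3,0,-0.15,0,0,0],[0.7,-0.3,0,-0.15,0,0,0],[0.7,-0.3,0,-0.15,0,0,0]]])

```text
clock: 33.58
tool_pos: [0.4563, -0.034, 0.1683]
orientation: [-180.0, 0.0, -81.1]
force: [-0.2, 1.2, 0.1]
opening: 0.0612
gripper_force: 0.0
```

```bash
python3 - <<'E'
from h import *
a=snap('top')['image'];b=snap('scene')['image']
cv2.imwrite('pics/f.png',np.hstack([cv2.resize(a,(400,300),interpolation=3),cv2.resize(b,(400,300),interpolation=3)])[...,::-1])
print(ctrl.get_obs()['clock'])
E
```

```text
33.675
```

View pics/f.png

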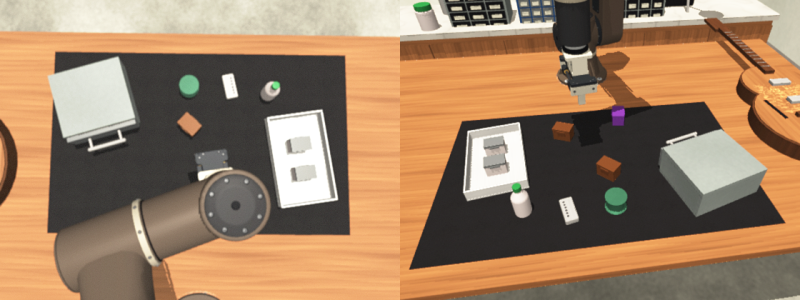

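Both boxes stand side by side in the tray at (299,145) and (303,174) in the left view. The drawer is shut and the bystanders haven't moved. Handing in.

```bash
python3 -c "
from plant import ctrl
print(ctrl.close_job())"
```

```text
the job is handed in; nothing more can be done
None
```

I put the full box (3.5 N, against about 1 N for each of the others) in the drawer and pushed it shut, stood both empty boxes side by side in the tray, left the spool, glue and pickup untouched, and handed the job in at about 34 s.

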